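# Make up the till: lock the coin tray onto the change tray and slide both into the till bay

## Task

Make up the till for the day: lift the grey change tray out of the blue float box and set it down on the counter, stack the green coin tray on it so that all four corner lugs drop into the sockets, then slide the pair, red pull towards you, fully home into the bay under the till's hood. Keep both trays level so no coins spill, lower the coin tray into place and slide the pair home gently, without dropping or ramming, leave the other things on the counter where they are, and let go at the end.

Things in the scene. Friction and masses are not known exactly. Their poses are not given: they have to be found in the camera images.
- lower_center (a point): Centre of the grey change tray (lower tray): open tray 150 mm long (x), 116 mm wide (y), 34 mm high, walls 4 mm, floor 3 mm, about 0.5 kg; this point is 17 mm above its underside. Its -x end is the front, with the red pull; its +x end enters the bay first. It starts in the float box with its underside 3 mm above the counter.
- lower_rib (a point): Carrying rib of the change tray: a plain wall 12 mm thick (y) running lengthwise (x) through the tray's middle, top 32 mm above the underside. This point is over the tray's centre, 24 mm above the underside. For 36 mm to either end of it, the wells beside the rib are free for fingers: 48 mm clear on each side, down to the floor (the few coins lying there are only for show).
- lower_socket (a point): Mouth of one of the change tray's four corner sockets, in its rim, 34 mm above the underside; the others mirror it. They are square wells 14 mm wide, 10 mm deep, centred 64 mm (x) and 47 mm (y) from the tray's centre.
- lower_pull (a point): Centre of the red upright pull of the change tray, 97 mm in front (-x) of the tray's centre, 34 mm above its underside. A plain block 32 mm long (x), 14 mm thick (y), from 4 to 50 mm above the underside; 6 mm of low neck join it to the tray's front wall. In the float box there is no finger room beside it. The tray's underside is slick (friction about 0.3).
- upper_center (a point): Centre of the green coin tray (upper tray): 150 mm (x) by 116 mm (y), 28 mm high plus four corner lugs 7 mm long below, about 0.4 kg. This point lies 14 mm above its flat underside, 21 mm above the lug tips. It starts standing on its lugs on the counter. Seated, its underside rests on the change tray's rim and this point is 31 mm above lower_center. A half turn makes no difference.
- upper_rib (a point): Carrying rib of the coin tray, 12 mm thick (y), lengthwise (x) through the middle, top 7 mm above this point, which is over the tray's centre and 5 mm above upper_center. For 36 mm to either end of it the wells beside the rib are free for fingers, 48 mm clear on each side, down to the floor 16 mm below this point.
- upper_lug (a point): Tip of one of the coin tray's four corner lugs, 64 mm (x) and 47 mm (y) from its centre; the others mirror it. Round, 11 mm thick, 7 mm long, tapering to 6 mm at the tip.
- till_mouth (a point): On the counter under the front edge of the till's hood, midway across; x points into the bay, y across it. Till: a fixed grey housing 180 mm wide, 150 deep, 72 high, with no floor: trays slide on the counter. The bay is 120 mm wide, 66 mm high under the hood (the seated pair is 62; unseated lugs foul the hood), 122 mm deep to a back stop. A keypad console from 65 mm behind the hood line back rises to 123 mm.
- till_cheeks (a point): On the counter midway between the tips of the till's two black guide cheeks, 33 mm in front of the hood line. The cheeks are 50 mm high and 148 mm apart at the tips, closing straight to 120 mm at the hood, and line a tray up as it slides in. Axes as till_mouth.
- till_home (a point): Where lower_center lies when the change tray is fully home against the back stop: 47 mm inside the hood line, 17 mm above the counter, axes as till_mouth (tray x along bay x). The tray's front wall then stands 28 mm in front of the hood, the pull wholly outside.
- floatbox: Open blue steel box, fixed; origin on the counter under the middle of the change tray's place, axes as the tray's. It reaches 122 mm to -x, 84 mm to +x and 68 mm to each side; walls 3 mm thick, 54 mm high, floor 3 mm, about 6 mm of room round the tray. At the -x end two lidded wells, 52 mm high, leave a 28 mm slot for the red pull. The tray comes out straight up.
- lower: The change tray's body; origin at the centre of its underside, 17 mm below lower_center, same axes.
- upper: The coin tray's body; origin level with its lug tips, 21 mm below upper_center, same axes.
- jar: Bystander: sweet jar, loose, 76 mm across, 150 mm tall; origin at the centre of its foot.
- penpot: Bystander: blue pen pot with pens, loose, 72 mm across, pot 95 mm and pens 145 mm tall; origin at the centre of its foot.
- cardreader: Bystander: black card terminal, loose, 165 mm (x) by 78 mm (y), 43 mm high; origin under its centre.
- bell: Bystander: brass counter bell, loose, 88 mm across, 56 mm high; origin at the centre of its foot.
- stapler: Bystander: red and black stapler, loose, 145 mm (x) by 36 mm (y), 39 mm high; origin under its centre.
- tape: Bystander: black tape dispenser, loose, 150 mm (x) by 62 mm (y), 73 mm high; origin under its centre.
Things that resemble listed ones, but are neither listed nor needed, are in the scene too. Of the things shaped like the upper, the green one is meant.

How it is judged:
By the outcome, as a careful person would: the job done as asked, in the order asked, and still so for the second after the job is handed in, with the robot touching nothing.
It also fails if it takes over 72 s, if anything falls off the work surface, if the arm or the gripper's body presses on something with over 40 N, if the wrist force passes 120 N, or if a joint passes its speed limit or range.

## Robot

A 6-joint arm with a two-finger parallel gripper is mounted at the origin on the work surface. World frame = base frame: x ahead of the robot, y to its left, z up, the work surface at z = 0. Lengths are in mm, angles in rad, forces in N, time in s.
With the tool pointing down it reaches from about 300 to 825 mm from the base axis. Payload 5.4 kg.
Tool frame: the origin (TCP) lies between the finger pads; the fingertips stand 19 mm ahead of it and the grasp point (between the pads) is the TCP; z points along the fingers, y is the line along which they close (so a half turn about z gives the same grasp; the last joint's range is limited). The gripper opens to 92 mm and grips with 3 to 60 N. Pads are 20 mm wide; open, the fingers measure 128 mm over their backs; the gripper's body (75 mm by 189 mm) begins 69 mm behind the grasp point.
Start: joints at [-1.411, 0.158, 1.597, -0, 1.386, -0.21], TCP at [207.797, -536.122, 208.301] pointing down, gripper open.
Joint ranges: [-2.91, 2.91], [-0.94, 2.29], [0.18, 2.7], [-1.29, 4.43], [0.17, 2.64], [-3, 3]. Speed limits (rad/s): [2.57, 2.57, 3.14, 3.14, 3.14, 3.14].

## Interface

Orientations are given as a unit quaternion [x, y, z, w].
In Python, from cell import reach, movel, set_joints, move_gripper, pause, inverse_kinematics, state, read_camera, Unreachable, sign_off gives the robot as it stands. Calls block until the motion is done:
- reach(position, orientation): joint-space move of the TCP to a pose.
- movel(position, velocity=150, frame=None, threshold=None): straight line of the TCP; frame=None keeps the orientation; velocity is the mean speed in mm/s. With threshold (N) it stops when the force on the tool has changed by that much, and returns True; else False.
- set_joints(angles): joint-space move.
- move_gripper(opening, force=None): finger opening in mm; force is the grip in N (None keeps the last); returns when the fingers have stopped.
- pause(seconds).
- inverse_kinematics(position, orientation): joint angles nearest the present ones, or None.
- state(): the state.
- read_camera(name): name is "side" or "top" or "wrist"; returns a dict with "pixels" (420x560x3 uint8, blue, green, red), "vertical_fov" (degrees; the focal length in pixels is half the picture's height over the tangent of half this angle, whatever the lens; pixels are square), "cx", "cy" (the principal point, pixels), "position" and "rotation" of the camera in the world. Camera axes: x right, y down, z forward; pixel columns grow to the right and rows downward; lengths in mm; the calibration is good to about 2 mm. A picture is of the moment at which its call begins. There is no depth.
A pose or a line that the arm cannot do raises Unreachable and nothing moves.
- sign_off(): hands the job in; it is judged then, once.
The state is a dict: "t": time; "q": joint angles; "qd": joint speeds; "joint_torque": joint torques, N m; "ee_pos": TCP position; "orientation": TCP orientation; "contact_force": force on the tool from outside, world axes, zero at the start; "moment": the same for the moment, N m; "opening": finger opening in mm; "grip_force": force on a finger pad.
Only numpy, scipy, OpenCV 4.12 (cv2) and the standard library are available. Lean on these libraries where they do the work, as an engineer would, in place of code of your own. Each camera call takes 0.05 s, during which the arm holds its last target. There are 200 camera calls.

## Working session

There is one attempt and no reset: what is moved stays moved. The work goes in short steps, each a Python script; the robot and the scene stay as the last script left them, time stands still between calls to the robot, and variables do not carry over. Pictures are saved under pics/ and viewed, at most 10 in all, crops included, and the job is handed in when it is done.

```bash
ls; mkdir -p pics; cat > h.py <<'E'
import numpy as np, cv2
from cell import *
def snap(n,f=None):
    c=read_camera(n)
    if f: cv2.imwrite('pics/'+f,c['pixels']); np.savez('pics/'+f[:-4]+'.npz',**{k:np.array(v) for k,v in c.items()})
    return c
def load(f): return dict(np.load('pics/'+f+'.npz'))
def foc(c): return c['pixels'].shape[0]/2/np.tan(np.radians(float(c['vertical_fov']))/2)
def ray(c,u,v):
    d=np.array([(u-c['cx'])/foc(c),(v-c['cy'])/foc(c),1.]); return np.array(c['position']),np.array(c['rotation'])@d
def onz(c,u,v,z):
    p,d=ray(c,u,v); return p+d*(z-p[2])/d[2]
def proj(c,P):
    q=np.array(c['rotation']).T@(np.array(P,float)-c['position']); return q[:2]/q[2]*foc(c)+[c['cx'],c['cy']]
E
python3 - <<'E'
from h import *
for n in('top','side'):
    c=snap(n,n+'0.png'); print(n,c['position'],np.round(c['rotation'],3).tolist(),c['vertical_fov'],c['cx'],c['cy'])
s=state();print(s['t'],s['orientation'],s['contact_force'])
E
```

```text
pics
top [ 404.05393789    7.22749962 1178.46142974] [0.712, -0.701, 0.028, -0.029] 45.34771246023209 287.3227627550777 214.0557218950494
side [ 450.5599326  1010.71672495  678.49491429] [-0.012, 0.872, -0.489, 0.007] 53.31266181960965 273.9562654843367 213.73175868145438
0.1 [ 9.82956525e-01  1.83836179e-01  3.16739086e-05 -8.53847838e-04] [-0.2039378  -1.10953656 -0.69980647]
```

View pics/top0.png

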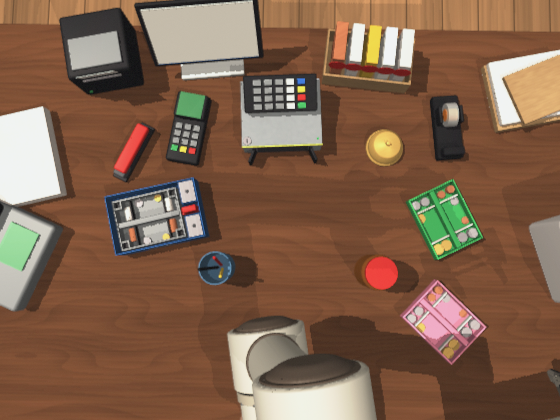

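View pics/side0.png

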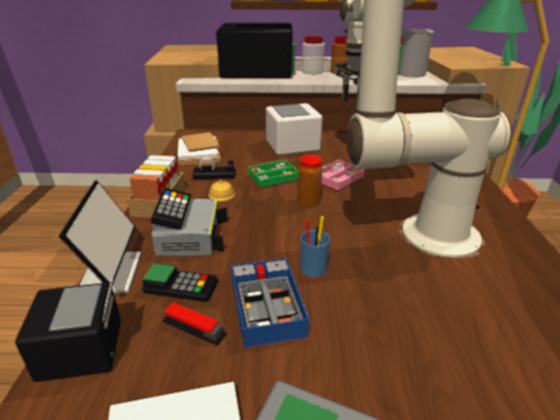

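The top view shows the green tray at (445,220), a pink look-alike at (443,322), the float box at (155,217) with its red pull at (190,209), and the till mouth at about (282,148). The cheek tips are at about (252,160) and (315,160), with clear counter below them. Of the two coin-tray shapes, the green one at (445,220) fits the description. I'll measure by mask and confirm it in an enlarged crop.

```bash
cat >> h.py <<'E'
from scipy.spatial.transform import Rotation as Ro
_ray=ray
def Rm(c):
    r=np.array(c['rotation'],float); return r if r.shape==(3,3) else Ro.from_quat(r).as_matrix()
def ray(c,u,v):
    d=np.array([(u-c['cx'])/foc(c),(v-c['cy'])/foc(c),1.]); return np.array(c['position']),Rm(c)@d
def proj(c,P):
    q=Rm(c).T@(np.array(P,float)-c['position']); return q[:2]/q[2]*foc(c)+[c['cx'],c['cy']]
def rect(c,mask,z):
    "min-area rectangle, in the world at height z, of the largest blob: centre, sizes, heading of the long side (deg)"
    cs,_=cv2.findContours(mask,cv2.RETR_EXTERNAL,cv2.CHAIN_APPROX_NONE); k=max(cs,key=cv2.contourArea)
    P=np.array([onz(c,*p,z)[:2] for p in k[:,0].astype(float)],np.float32)
    b=cv2.boxPoints(cv2.minAreaRect(P)); e=[b[1]-b[0],b[2]-b[1]]; e.sort(key=lambda v:-np.hypot(*v))
    return b.mean(0),[round(float(np.hypot(*v)),1) for v in e],round(float(np.degrees(np.arctan2(e[0][1],e[0][0]))%180),2)
def hsv(c,lo,hi,box=None,close=0):
    m=cv2.inRange(cv2.cvtColor(c['pixels'],cv2.COLOR_BGR2HSV),np.array(lo),np.array(hi))
    if box: z=np.zeros_like(m); x0,y0,x1,y1=box; z[y0:y1,x0:x1]=m[y0:y1,x0:x1]; m=z
    if close: m=cv2.morphologyEx(m,cv2.MORPH_CLOSE,np.ones((close,close)))
    return m
def down(h):
    "tool down, tool x axis at heading h (deg) in the world -> fingers close across it"
    h=np.radians(h); return Ro.from_matrix(np.array([[np.cos(h),np.sin(h),0],[np.sin(h),-np.cos(h),0],[0,0,-1]]).T@np.eye(3)).as_quat()
E
python3 - <<'E'
from h import *
c=load('top0'); print(np.round(Rm(c),3))
print('green',rect(c,hsv(c,(45,80,40),(80,255,255),(400,170,490,270),5),35))
print('box',rect(c,hsv(c,(100,90,30),(125,255,255),(95,170,215,262),5),54))
print('pull',rect(c,hsv(c,(0,150,80),(8,255,255),(175,195,205,220)),53))
print('ends',onz(c,252,160,50),onz(c,315,160,50), onz(c,242,147,72),onz(c,322,147,72))
a=c['pixels']; A=cv2.resize(a[60:270,90:340],None,fx=2.4,fy=2.4,interpolation=cv2.INTER_CUBIC)
B=cv2.resize(a[165:375,395:500],None,fx=1.9,fy=2.4*1,interpolation=cv2.INTER_CUBIC)
B=cv2.resize(a[165:375,395:500],(252*79//100,504*79//100))
o=np.zeros((504,800,3),np.uint8);o[:504,:600]=A;o[:398,601:800]=B[:398,:199];cv2.imwrite('pics/crop0.png',o)
print(down(0),Ro.from_quat(down(30)).as_matrix().round(2).tolist())
s=state();print(Ro.from_quat(s['orientation']).as_matrix().round(3).tolist())
w=snap('wrist');print(w['position'],Rm(w).round(2).tolist(),w['vertical_fov'])
E
```

```text
[[ 0.016 -0.997  0.08 ]
 [-1.    -0.016  0.003]
 [-0.002 -0.08  -0.997]]
green (array([ 489.6758, -346.5124], dtype=float32), [151.1, 122.7], 26.47)
box (array([485.31342, 305.21008], dtype=float32), [212.1, 138.4], 103.24)
pull (array([502.04187, 231.75371], dtype=float32), [37.0, 16.5], 103.52)
ends [616.63699082  92.78754734  50.        ] [618.85283671 -50.32446799  50.        ] [641.5113935  114.07480065  72.        ] [644.26802029 -64.48813917  72.        ]
[1. 0. 0. 0.] [[0.87, 0.5, 0.0], [0.5, -0.87, 0.0], [0.0, 0.0, -1.0]]
[[0.932, 0.361, -0.0], [0.361, -0.932, 0.002], [0.0, -0.002, -1.0]]
[ 270.75137529 -509.79108554  383.06293248] [[0.36, -0.91, -0.22], [-0.93, -0.35, -0.08], [-0.0, 0.23, -0.97]] 66.31270661119892
```

View pics/crop0.png

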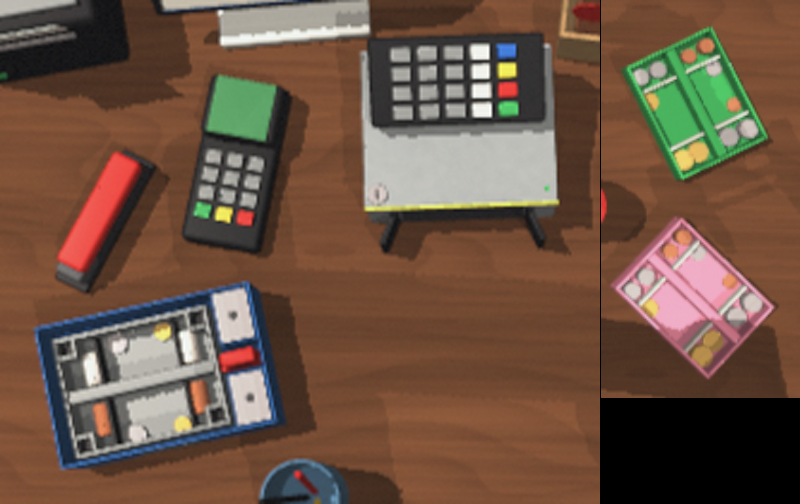

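The crop confirms it: the green tray is at crop (697,103) and the pink look-alike at (695,298). The grey tray sits in the box with its rib running from (70,395) to (215,365), and the pull is at (240,358). The hood edge is the yellow line at (365–555, 208), with the cheek tips at (386,246) and (542,243). The measured sizes match the given ones. Next I'll hover over the box for a wrist view.

```bash
python3 - <<'E'
from h import *
c=load('top0')
m=hsv(c,(22,120,100),(35,255,255),(236,140,328,156)); v,u=np.nonzero(m)
for z in(66,72): 
    P=np.array([onz(c,a,b,z)[:2] for a,b in zip(u,v)]); k=np.polyfit(P[:,1],P[:,0],1); print('hood',z,k,P.mean(0),P[:,1].min(),P[:,1].max(),-np.degrees(np.arctan(k[0])))
s=state()
reach([481,324,210],down(103.2)); w=snap('wrist','w1.png'); s=state(); print(s['t'],s['q'],s['ee_pos'])
print([proj(w,[481,324,35]).round(), proj(w,[503,229.5,53]).round()])
E
```

```text
hood 66 [-5.15281060e-02  6.48613916e+02] [647.50198431  21.5791259 ] -64.83022161482265 114.65420070133646 2.9497341899927547
hood 72 [-5.15281060e-02  6.47296904e+02] [646.18896056  21.50172119] -64.44158222843839 114.0748006527291 2.9497341899926557
3.3583 [ 3.83416800e-01  1.69951005e-01  1.58061811e+00 -1.39662785e-04
  1.39102113e+00  1.54143885e-01] [481.3870134  323.42056299 209.99736306]
[array([276., 196.]), array([276., 284.])]
```

View pics/w1.png

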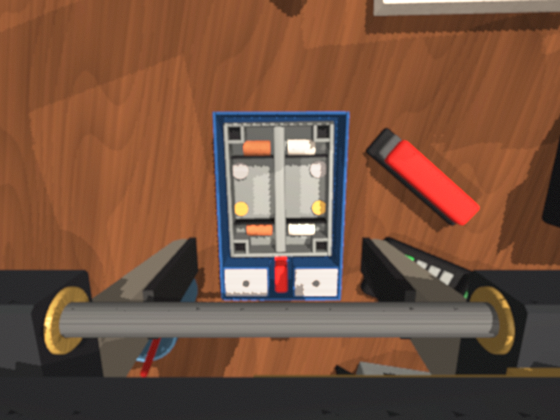

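The wrist view shows the grey tray squarely below. Its sockets are at (235,133), (322,131), (240,247) and (320,246), and the pull is at (281,273). I'll compute its centre from the sockets and grasp.

```bash
python3 - <<'E'
from h import *
w=load('w1'); g=cv2.cvtColor(w['pixels'],cv2.COLOR_BGR2GRAY)
P=[]
for u,v in((235,133),(322,131),(240,247),(320,246)):
    a=g[v-9:v+10,u-9:u+10]; m=(a<90).astype(np.uint8); n,l,st,ce=cv2.connectedComponentsWithStats(m); i=1+np.argmin([np.hypot(*(x-9)) for x in ce[1:]])
    q=ce[i]+[u-9,v-9]; p=onz(w,*q,35); P.append(p); print(q.round(1),st[i][4],p.round(1))
P=np.array(P); c=P.mean(0); f=(P[0]+P[1]-P[2]-P[3])/2; print('c',c,'len',np.hypot(*f[:2]),'wid',np.hypot(*(P[0]-P[1])),np.hypot(*(P[2]-P[3])),'hd',np.degrees(np.arctan2(f[1],f[0])))
pu=rect(w,hsv(w,(0,170,80),(8,255,255),(270,250,292,300)),53); print('pull',pu)
# rib: bright band columns at rows
for v in(165,190,215): 
    print(v,g[v,262:300].tolist())
E
```

```text
[233.9 132.5] 134 [421.8 380.5  35. ]
[323.1 131. ] 142 [513.3 403.5  35. ]
[239.4 246.8] 86 [453.  256.6  35. ]
[321.5 245.6] 85 [544.7 279.5  35. ]Traceback (most recent call last):
  File "<stdin>", line 7, in <module>
TypeError: return arrays must be of ArrayType
```

The sockets give a 128 × 94.5 mm rectangle as specified, centred at about (483,330) with heading 104°. I'll grasp the rib, lift, carry it high to the front of the till, and look at the till from there.

```bash
python3 - <<'E'
from h import *
move_gripper(50,30)
q=down(103.8)
movel([483,328,90],velocity=150,frame=q)
print(movel([483,328,29],velocity=60,threshold=6), state()['ee_pos'],state()['contact_force'])
move_gripper(5,30); s=state(); print('open',s['opening'],s['grip_force'])
movel([483,328,34],velocity=20); print(state()['contact_force'])
movel([483,328,200],velocity=120)
s=state(); print(s['t'],s['contact_force'],s['moment'],s['opening'])
movel([500,25,200],velocity=160,frame=down(2.7))
w=snap('wrist','w2.png'); s=state(); print(s['t'],s['ee_pos'],s['opening'],s['q'][5])
E
```

```text
False [483.40751762 328.1753503   29.48588088] [ 0.16641673  0.35027441 -0.05129522]
open 4.844192961766373 0.7289831293746829
[-1.14927116 -0.22292987  0.03861427]
8.9583 [-0.37504096 -0.17263729 -0.43335889] [-0.03790685 -0.07803937 -0.01506885] 5.072716659820965
11.0583 [499.94736169  25.4515145  199.99253657] 5.0707628920199275 1.3316168681331044
```

View pics/w2.png

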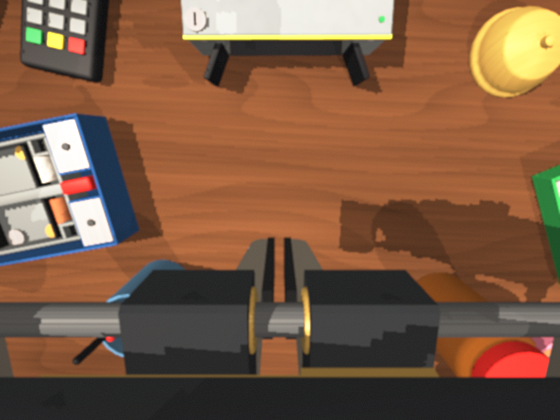

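The wrist view shows empty fingers at (281,245), and the tray still in the box with its pull at (77,186), so the grasp missed. The till is clear: hood line at (182–392, 37), cheek tips at (213,80) and (362,80). I'll find out why it missed before trying again.

```bash
python3 - <<'E'
from h import *
w=load('w2'); s=state(); R=Ro.from_quat(s['orientation']).as_matrix(); print(R.round(3).tolist(),s['ee_pos'],w['position'],Rm(w).round(3).tolist())
e=s['ee_pos']
for d in(0,19): print('tip proj',d,proj(w,e+R@[0,0,d]).round(1))
print('pull now',rect(w,hsv(w,(0,170,80),(8,255,255),(55,165,100,205)),53))
w1=load('w1'); print('pull w1',rect(w1,hsv(w1,(0,170,80),(8,255,255),(270,250,292,300)),53))
print('hoodline w2'); m=hsv(w,(22,120,100),(35,255,255),(170,25,405,50)); v,u=np.nonzero(m)
P=np.array([onz(w,a,b,71)[:2] for a,b in zip(u,v)]); k=np.polyfit(P[:,1],P[:,0],1); print(k,P.mean(0),P[:,1].min(),P[:,1].max(),-np.degrees(np.arctan(k[0])))
for p in((205,80),(221,82),(353,82),(369,78)): print(p,onz(w,*p,50).round(1))
# table-height comparison of top and w1: box corners
print('box w1',rect(w1,hsv(w1,(100,90,30),(125,255,255),(200,100,360,305),7),54))
print('stapler top',rect(load('top0'),hsv(load('top0'),(0,150,80),(8,255,255),(110,115,155,185)),39)[0],'w1',rect(w1,hsv(w1,(0,150,80),(8,255,255),(365,125,485,230)),39)[0])
E
```

```text
[[0.999, 0.048, -0.0], [0.048, -0.999, 0.0], [-0.0, -0.0, -1.0]] [499.94736169  25.4515145  199.99253657] [567.26194577  31.07862857 375.58922747] [[0.049, -0.971, -0.234], [-0.999, -0.047, -0.012], [0.001, 0.234, -0.972]]
tip proj 0 [282.6 254.3]
tip proj 19 [282.3 243.5]
pull now (array([507.89502, 231.6591 ], dtype=float32), [32.5, 14.2], 103.87)
pull w1 (array([505.5078, 242.3065], dtype=float32), [40.9, 11.3], 103.2)
hoodline w2
[-5.41135130e-02  6.50052485e+02] [648.84711166  22.27490029] -62.716099095554554 118.1519456435297 3.097454870047939
(205, 80) [614.1 103.2  50. ]
(221, 82) [613.1  88.   50. ]
(353, 82) [619.2 -37.2  50. ]
(369, 78) [623.5 -51.9  50. ]
box w1 (array([488.58044, 311.30722], dtype=float32), [204.4, 135.3], 103.18)
stapler top [643.17236 372.6546 ] w1 [643.6153  376.75842]
```

```bash
python3 - <<'E'
from h import *
move_gripper(50,30); print(state()['opening'])
movel([483,328,120],velocity=220,frame=down(103.8))
movel([483,328,30],velocity=80,threshold=6); s=state(); print(s['t'],s['ee_pos'],s['opening'],s['contact_force'])
a=snap('side','s3.png'); b=snap('wrist','w3.png')
o=np.zeros((420,800,3),np.uint8); A=cv2.resize(a['pixels'][190:360,200:350],None,fx=2.4,fy=2.4); o[:408,:360]=A[:, :360]; o[:, 360:]=b['pixels'][:,60:500]; cv2.imwrite('pics/c3.png',o)
E
```

```text
49.98000436714728
15.0417 [483.59786659 328.26828216  30.74137187] 50.3214759390404 [ 0.2035253  -0.33291441 -0.48469179]
```

View pics/c3.png

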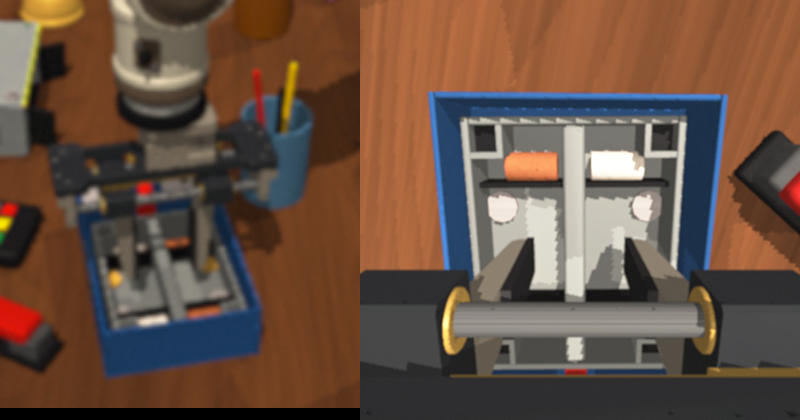

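The side and wrist views show both fingers in the wells astride the rib, with the rib at (573,230), well centred. I'll close in steps while watching the opening.

```bash
python3 - <<'E'
from h import *
for o in(16,11,8):
    move_gripper(o,25); s=state(); print(o,s['opening'],s['grip_force'],s['contact_force'].round(2),s['ee_pos'].round(1),s['t'])
snap('wrist','w4.png')
b=load('w4')['pixels']; o=cv2.resize(b[60:300,170:390],None,fx=2,fy=2); cv2.imwrite('pics/c4.png',o)
E
```

```text
16 16.224564531035657 0.0 [ 0.07  0.79 -0.13] [483. 328.  30.] 15.8
11 11.24521963285106 0.0 [-0.19 -0.2   0.17] [483. 328.  30.] 16.0917
8 7.821070779685 0.0 [0.2  0.04 0.46] [483. 328.  30.] 16.35
```

View pics/c4.png

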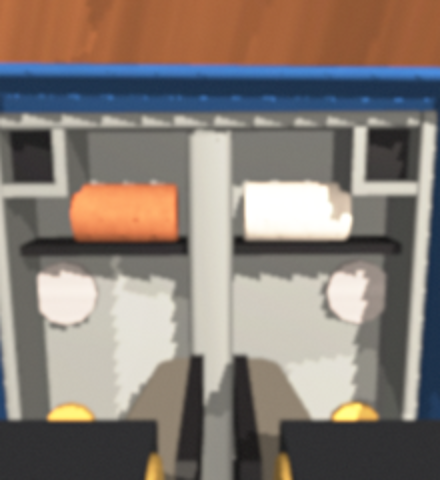

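The crop shows the pads at (195,380) and (240,380) closed narrower than the rib and lying over its edges. The fingertips are therefore still above the rib top, and the real tips are higher than the reported TCP suggests. I'll reopen and feel for the tray floor gently.

```bash
python3 - <<'E'
from h import *
move_gripper(50,25)
hit=movel([483,328,2],velocity=25,threshold=4); s=state(); print(hit,s['ee_pos'],s['contact_force'],s['moment'],s['t'],s['q'].round(4))
E
```

```text
False [483.19095342 328.08948841   2.22711059] [ 0.17079136  0.39749733 -0.14695863] [ 0.01435186 -0.09642996 -0.05926363] 18.425 [0.3897 0.4251 1.7121 0.     1.004  0.1489]
```

```bash
python3 - <<'E'
from h import *
hit=movel([483,328,-30],velocity=20,threshold=4); s=state(); print(hit,s['ee_pos'],s['contact_force'],s['moment'],s['t'])
c=snap('side','s5.png'); w=snap('wrist','w5.png')
o=np.zeros((420,800,3),np.uint8); A=cv2.resize(c['pixels'][190:360,200:350],None,fx=2.4,fy=2.4); o[:408,:360]=A[:, :360]; o[:, 360:]=w['pixels'][:,60:500]; cv2.imwrite('pics/c5.png',o)
E
```

```text
True [4.83141118e+02 3.28043199e+02 8.59914465e-02] [ 0.49236901 -0.69336955  4.9600586 ] [-0.06476171 -0.00357422 -0.01616898] 18.8667
```

View pics/c5.png

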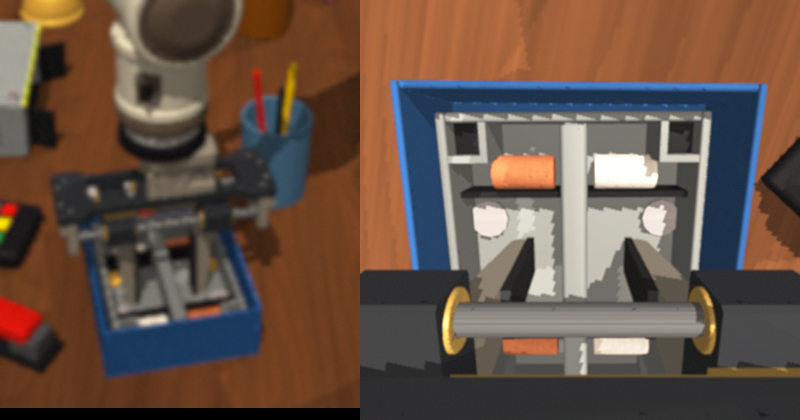

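The wrist view shows both fingertips now deep in the wells, pads at (533,260) and (625,260), astride the rib at (573,260). Contact came at reported z = 0, with the well floor at 6 mm. The real tip is therefore about 25 mm higher than the reported TCP minus 19, and I'll apply that correction from here on. Now to grasp.

```bash
cat >> h.py <<'E'
DZ=-25. # reported TCP z = true grasp z + DZ (felt on the tray floor)
E
python3 - <<'E'
from h import *
movel([483,328,3],velocity=20)
move_gripper(7,30); s=state(); print(s['opening'],s['grip_force'],s['contact_force'].round(1),s['t'])
if s['opening']>10:
    movel([483,328,12],velocity=30); s=state(); print(s['contact_force'].round(2),s['moment'].round(2),s['opening'])
    movel([483,328,140],velocity=140); s=state(); print(s['contact_force'].round(2),s['opening'],s['t'])
    c=snap('side','s6.png'); w=snap('wrist','w6.png')
E
```

```text
11.638870285356267 29.997312426567078 [-2.  -1.   1.7] 19.9583
[-0.01 -0.16 -5.56] [-0.01 -0.04  0.02] 11.83746858096829
[ 0.23  0.89 -5.47] 11.515910475892422 21.475
```

```bash
python3 - <<'E'
from h import *
X=[518.2,19.3]
movel([495,200,165],velocity=160,frame=down(60)); movel(X+[165],velocity=160,frame=down(3.05))
movel(X+[10],velocity=120)
hit=movel(X+[-3],velocity=20,threshold=3); s=state(); print(hit,s['ee_pos'],s['contact_force'].round(2),s['opening'],s['t'])
move_gripper(48,30)
movel(X+[60],velocity=120); movel(X+[150],velocity=200); 
w=snap('wrist','w7.png'); s=state(); print(s['t'],s['ee_pos'].round(1))
g=cv2.cvtColor(w['pixels'],cv2.COLOR_BGR2GRAY)
for sx in(64,-64):
  for sy in(47,-47): print(proj(w,[X[0]+2+sx*.9986-sy*.053,X[1]+sx*.053+sy,33]).round())
E
```

```text
True [ 5.18213138e+02  1.92921862e+01 -1.91536001e-01] [ 0.76 -0.21  4.1 ] 11.507239516384187 25.8
27.8 [516.7  19.6 147.7]
[228. 135.]
[335. 135.]
[233. 270.]
[330. 270.]
```

View pics/w7.png

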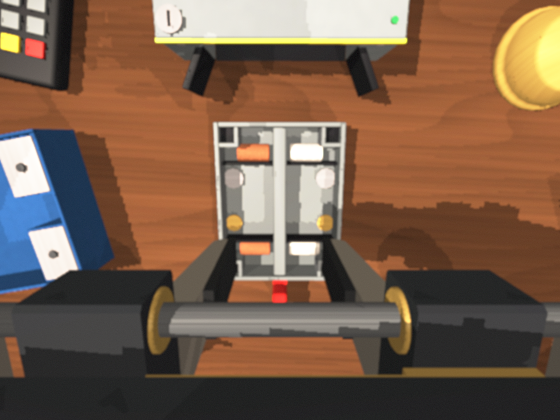

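The tray stands square in front of the bay. Its front sockets are at (227,133) and (332,133), its front edge at row 123, and the pull at (279,291) points back. Next I'll go over the green tray and compare the two in the same tool frame.

```bash
python3 - <<'E'
from h import *
w=load('w7'); g=cv2.cvtColor(w['pixels'],cv2.COLOR_BGR2GRAY).astype(float)
# front edge of the lower tray in the world
P=[]
for u in range(235,326,5):
    d=np.diff(cv2.GaussianBlur(g,(3,3),0)[112:134,u]); P.append(onz(w,u,112.5+np.argmax(d),34)[:2])
P=np.array(P); P=P[np.abs(P[:,0]-np.median(P[:,0]))<8]; k=np.polyfit(P[:,1],P[:,0],1); h=-np.degrees(np.arctan(k[0])); x=np.polyval(k,19.3); print('lower front edge',x,'heading',h,len(P))
for r in(160,190,215):
    row=cv2.GaussianBlur(g,(3,3),0)[r]; a=205+np.argmax(np.diff(row[205:230])); b=330+np.argmin(np.diff(row[330:355])); L,Rr=onz(w,a+.5,r,34),onz(w,b+.5,r,34); print('mid',((L+Rr)/2).round(1),np.hypot(*(L-Rr)[:2]).round(1))
c=load('top0'); print('jar lid',onz(c,380,272,150).round(),'penpot',onz(c,215,268,95).round())
movel([518,19,165],velocity=150); movel([495,-340,165],velocity=200,frame=down(26.5)); movel([489.7,-346.5,150],velocity=80); pause(.15)
w=snap('wrist','w8.png'); s=state(); print(s['t'],s['ee_pos'].round(1))
m=hsv(w,(45,80,40),(80,255,255),None,5); cs,_=cv2.findContours(m,cv2.RETR_EXTERNAL,cv2.CHAIN_APPROX_NONE); print([cv2.boundingRect(k) for k in cs if cv2.contourArea(k)>500])
E
```

```text
lower front edge 595.335916486223 heading 3.0813079046106715 19
mid [562.   23.6  34. ] 116.0
mid [534.9  22.1  34. ] 115.0
mid [511.4  20.8  34. ] 115.4
jar lid [ 371. -180.  150.] penpot [373. 164.  95.]
30.5667 [ 489.9 -346.6  150.3]
[(217, 122, 132, 159)]
```

View pics/w8.png

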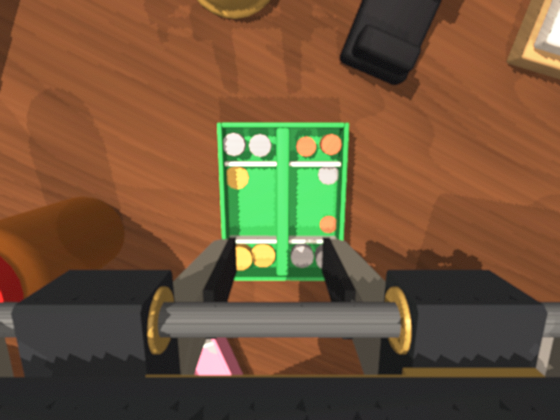

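The green tray is centred in view, with its rim from (218,123) to (349,280), rib at (283,200) and wells clear for the fingers. I'll measure it in the tool frame the same way and grasp.

```bash
python3 - <<'E'
from h import *
w=load('w8'); s=state(); e=s['ee_pos']; h=np.radians(26.5); ux=np.array([np.cos(h),np.sin(h)]); uy=np.array([-np.sin(h),np.cos(h)])
m=hsv(w,(45,80,40),(80,255,255),None,0)
T=lambda u,v:(lambda p:(p@ux,p@uy))(onz(w,u,v,35)[:2]-e[:2])
F=np.array([T(u,np.nonzero(m[:,u])[0].min()-.5) for u in range(232,338,6)]); k=np.polyfit(F[:,1],F[:,0],1)
L=np.array([T(np.nonzero(m[r])[0].min()-.5,r) for r in range(135,225,6)]); R=np.array([T(np.nonzero(m[r])[0].max()+.5,r) for r in range(135,225,6)])
kl=np.polyfit(L[:,0],L[:,1],1);kr=np.polyfit(R[:,0],R[:,1],1)
print('front',k[1],'rot by front',-np.degrees(np.arctan(k[0])),'sides',np.degrees(kl[0]),np.degrees(kr[0]),'mid y',(kl[1]+kr[1])/2,'width',kl[1]-kr[1])
print('rear pixel row ->',T(283,280.5)[0], 'length',k[1]-T(283,280.5)[0])
# same for lower: 
w7=load('w7'); h=np.radians(3.05); ux=np.array([np.cos(h),np.sin(h)]); print('lower front in tool', (np.array([595.34-518.2,0])@ux), 'rear', (onz(w7,279,280,34)[:2]-[518.2,19.3])@ux)
E
```

```text
front 79.3186561226052 rot by front 0.03458022123682371 sides -0.029055877224325028 0.035173125624881445 mid y -2.330450658975522 width 116.10240871269073
rear pixel row -> -70.91419655607739 length 150.2328526786826
lower front in tool 77.03072986109174 rear -72.46703752642793
```

```bash
python3 - <<'E'
from h import *
U=[493.5,-349.5]; X=[518.2,19.3]
movel(U+[60],velocity=150)
hit=movel(U+[7],velocity=50,threshold=5); s=state(); print(hit,s['ee_pos'].round(1),s['contact_force'].round(1))
move_gripper(7,30); s=state(); zg=s['ee_pos'][2]; print(s['opening'],s['grip_force'],s['contact_force'].round(1),zg,s['t'])
if s['opening']>10 and not hit:
    movel(U+[20],velocity=40); movel(U+[170],velocity=150)
    movel([525,-200,170],velocity=180,frame=down(18)); movel(X+[170],velocity=180,frame=down(3.05)); movel(X+[110],velocity=120); pause(.15)
    w=snap('wrist','w9.png'); s=state(); e=s['ee_pos']; print(s['contact_force'].round(1),s['opening'],s['t'],e)
    h=np.radians(3.05); ux=np.array([np.cos(h),np.sin(h)]); uy=np.array([-np.sin(h),np.cos(h)]); zr=e[2]-zg+35
    m=hsv(w,(45,80,40),(80,255,255)); T=lambda u,v:(lambda p:(p@ux,p@uy))(onz(w,u,v,zr)[:2]-e[:2])
    cs,_=cv2.findContours(m,cv2.RETR_EXTERNAL,cv2.CHAIN_APPROX_NONE); k=max(cs,key=cv2.contourArea); x,y,ww,hh=cv2.boundingRect(k); print(x,y,ww,hh)
    z=np.zeros_like(m); cv2.drawContours(z,[k],-1,255,-1); m=z
    F=np.array([T(u,np.nonzero(m[:,u])[0].min()-.5) for u in range(x+15,x+ww-15,6)]); kf=np.polyfit(F[:,1],F[:,0],1)
    rr=range(y+15,y+int(hh*.5),6); L=np.array([T(np.nonzero(m[r])[0].min()-.5,r) for r in rr]); R=np.array([T(np.nonzero(m[r])[0].max()+.5,r) for r in rr])
    kl=np.polyfit(L[:,0],L[:,1],1);kr=np.polyfit(R[:,0],R[:,1],1)
    print('front',kf[1],'rot',-np.degrees(np.arctan(kf[0])),np.degrees(kl[0]),np.degrees(kr[0]),'mid y',(kl[1]+kr[1])/2,'width',kl[1]-kr[1])
E
```

```text
False [ 493.8 -349.8    7.5] [ 0.5 -0.2  0.4]
11.873372449791647 30.000256597995758 [-1.6  1.4  1.4] 6.9778392115496 33.1583
[-0.4  0.5 -2.2] 11.689761676456786 38.0 [519.06018492  19.13844669 111.10034663]
149 115 260 188
front 76.2201487598499 rot 0.0365465293387246 0.12088441702743305 0.7264776257403719 mid y 1.736785902762474 width 115.56162130451906
```

The held tray matches the lower one in the tool frame: lateral 1.7 against 1.9 mm, lengthwise 76.2 against 77.0 mm. I'll lower it with a 0.5 mm correction.

```bash
python3 - <<'E'
from h import *
X=[518.7,19.3]
movel(X+[47],velocity=100); pause(.2); print(state()['ee_pos'].round(2),state()['contact_force'].round(1))
hit=movel(X+[32.5],velocity=15,threshold=4); s=state(); print(hit,s['ee_pos'].round(2),s['contact_force'].round(2),s['moment'].round(2),s['opening'],s['t'])
E
```

```text
[519.4   19.17  47.83] [ 0.  -0.6 -3. ]
True [518.5   19.33  34.  ] [-0.14  0.3   5.81] [ 0.08  0.01 -0.02] 11.69848983966443 39.7833
```

Contact came at exactly the predicted seated height (34.0), with almost no moment. I'll release, check the seat from a hover, and re-measure the bay axis against the tray from the same wrist view (w7).

```bash
python3 - <<'E'
from h import *
move_gripper(48,25); movel([518.7,19.3,100],velocity=130)
h=np.radians(3.05); ux=np.array([np.cos(h),np.sin(h)]); uy=np.array([-np.sin(h),np.cos(h)])
movel([423.3,14.2,100],velocity=160); pause(.15)
w=snap('wrist','w10.png'); s=state(); e=s['ee_pos']; print(s['t'],e.round(1))
m=hsv(w,(45,80,40),(80,255,255)); cs,_=cv2.findContours(m,cv2.RETR_EXTERNAL,cv2.CHAIN_APPROX_NONE); k=max(cs,key=cv2.contourArea); x,y,ww,hh=cv2.boundingRect(k); print('bbox',x,y,ww,hh)
z=np.zeros_like(m); cv2.drawContours(z,[k],-1,255,-1)
T=lambda w,u,v,zz:(lambda p:(p@ux,p@uy))(onz(w,u,v,zz)[:2]-np.array([518.2,19.3]))
rr=range(max(y,5)+25,y+hh-25,8); L=np.array([T(w,np.nonzero(z[r])[0].min()-.5,r,62) for r in rr]);R=np.array([T(w,np.nonzero(z[r])[0].max()+.5,r,62) for r in rr])
kl=np.polyfit(L[:,0],L[:,1],1);kr=np.polyfit(R[:,0],R[:,1],1); print('upper mid',(kl[1]+kr[1])/2,'width',(L[:,1]-R[:,1]).round(1),'rot',np.degrees(kl[0]),np.degrees(kr[0]))
for u in(x+30,x+ww//2,x+ww-30): 
    q=np.nonzero(z[:,u])[0]; print('front/rear',T(w,u,q.min()-.5,62)[0],T(w,u,q.max()+.5,62)[0])
pm=hsv(w,(0,150,60),(8,255,255),(230,200,340,420)); 
try: print('pull',rect(w,pm,50))
except Exception as ex: print(ex)
# bay in the frame of the lower tray, from w7
w7=load('w7'); ym=hsv(w7,(22,120,100),(35,255,255),(145,32,415,50)); v,u=np.nonzero(ym); P=np.array([T(w7,a,b,71) for a,b in zip(u,v)]); kk=np.polyfit(P[:,1],P[:,0],1); print('hood x',P[:,0].mean(),'y ends',P[:,1].min(),P[:,1].max(),'mid',(P[:,1].min()+P[:,1].max())/2,'rot',-np.degrees(np.arctan(kk[0])))
d=((w7['pixels'].max(2)<55)*255).astype(np.uint8)
for b in((180,48,217,100),(345,48,382,100)):
    q=np.argwhere(d[b[1]:b[3],b[0]:b[2]])+[b[1],b[0]]; r=q[:,0].max(); lo=q[q[:,0]>=r-4]; print('cheek bottom row',r,lo[:,1].min(),lo[:,1].max())
    for rw in(62,72,82):
        cc=q[q[:,0]==rw][:,1]; print(rw,cc.min(),cc.max(),[np.round(T(w7,c_,rw,50),1).tolist() for c_ in(cc.min(),cc.max())])
E
```

```text
42.0833 [423.9  14.1 100. ]
bbox 181 0 196 206
upper mid 2.176113534941763 width [115.3 115.3 115.3 115.3 115.4 115.4 115.4 115.4 115.4 115.4 115.5 115.5
 115.5 115.5 115.5 115.5 115.6 115.6 114.9] rot 0.059723396706843276 0.1337165448022941
front/rear 39.8072609202786 -73.1170039216603
front/rear 50.4055665070681 -73.08624078355224
front/rear 40.93338721120262 -73.05547684748448
pull (array([425.03738 ,  16.250744], dtype=float32), [32.8, 14.7], 2.67)
hood x 130.89571903741043 y ends -89.21887555857369 91.90160760817639 mid 1.3413660248013528 rot 0.050447485185439206
cheek bottom row 94 191 203
62 197 214 [[121.5, 66.9], [121.5, 53.5]]
72 194 210 [[114.2, 69.7], [114.2, 57.1]]
82 190 206 [[106.8, 73.4], [106.8, 60.6]]
cheek bottom row 95 357 370
62 346 363 [[121.6, -50.3], [121.6, -63.6]]
72 350 372 [[114.3, -53.8], [114.3, -71.2]]
82 354 375 [[106.9, -57.4], [106.9, -74.1]]
```

The seat checks out: rim width is 115.4 mm at z = 62, with no rotation. The bay axis is within 0.5 mm and 0.1° of the tray, and home is about 176 mm of travel away. Now I'll grip the pull and slide.

```bash
python3 - <<'E'
from h import *
h=np.radians(3.05); ux=np.array([np.cos(h),np.sin(h)]); uy=np.array([-np.sin(h),np.cos(h)])
A=np.array([424.5,14.3])
hit=movel([*A,4],velocity=90,threshold=6); s=state(); print(hit,s['ee_pos'].round(1))
move_gripper(8,20); s=state(); print(s['opening'],s['grip_force'],s['contact_force'].round(1),s['t'])
assert s['opening']>12 and not hit
B=A+150*ux-.4*uy
hit=movel([*B,4],velocity=45,threshold=8); s=state(); print(hit,((s['ee_pos'][:2]-A)@ux).round(1),((s['ee_pos'][:2]-A)@uy).round(2),s['contact_force'].round(1),s['t'])
if not hit:
    C=A+185*ux-.4*uy
    hit=movel([*C,4],velocity=20,threshold=7); s=state(); print(hit,((s['ee_pos'][:2]-A)@ux).round(1),s['contact_force'].round(1),s['moment'].round(2),s['opening'],s['t'])
E
```

```text
False [425.1  14.2   4.5]
14.041455883161046 20.000145435333252 [-1.2  0.5  1.4] 43.9083
True -0.0 -0.01 [ 0.1 -0.1  4. ] 44.2833
```

```bash
python3 - <<'E'
from h import *
h=np.radians(3.05); ux=np.array([np.cos(h),np.sin(h)]); uy=np.array([-np.sin(h),np.cos(h)])
A=np.array([424.5,14.3])
pause(.2); s=state(); print(s['contact_force'].round(1),s['opening'])
for d,v,t in((30,25,14),(150,40,12),(185,15,9)):
    B=A+d*ux-min(d,100)/100*.4*uy
    hit=movel([*B,4],velocity=v,threshold=t); s=state(); print(d,hit,((s['ee_pos'][:2]-A)@ux).round(1),((s['ee_pos'][:2]-A)@uy).round(2),s['contact_force'].round(1),s['moment'].round(2),s['opening'],s['t'])
    if hit: break
E
```

```text
[-0.   0.7  4.3] 13.413378015708755
30 True -0.1 -0.03 [-2.   0.3  4.6] [-0.09 -0.04  0.  ] 13.807167864173147 44.8417
```

```bash
python3 - <<'E'
from h import *
h=np.radians(3.05); ux=np.array([np.cos(h),np.sin(h)]); uy=np.array([-np.sin(h),np.cos(h)])
A=np.array([424.5,14.3])
for d,z in((0,4.4),(1.5,4.4),(4,4.4)):
    movel([*(A+d*ux),z],velocity=10); s=state(); print(d,((s['ee_pos'][:2]-A)@ux).round(2),s['ee_pos'][2].round(2),s['contact_force'].round(1),s['moment'].round(2),s['opening'],s['t'])
w=snap('wrist','w11.png'); print('pull',rect(w,hsv(w,(0,150,60),(8,255,255),(230,150,340,420)),50))
m=hsv(w,(45,80,40),(80,255,255)); m[:, :200]=0; m[:,360:]=0; q=np.nonzero(m[:,250])[0]; print('rear edge',onz(w,250,q.max()+.5,62))
E
```

```text
0 -0.19 4.04 [ 1.7 -0.5 -2.4] [-0.15 -0.33 -0.02] 13.712575789837933 45.0917
1.5 0.41 4.0 [-3.9 -1.2  2.4] [-0.32  0.45 -0.06] 13.948539208131834 45.3917
4 3.76 4.02 [-1.5  0.2 -4.7] [-0.2   0.45 -0.06] 14.109611322505756 45.7917
pull (array([433.7605  ,  17.276766], dtype=float32), [20.2, 13.8], 2.47)
rear edge [448.33105998  29.32758736  62.        ]
```

```bash
python3 - <<'E'
from h import *
h=np.radians(3.05); ux=np.array([np.cos(h),np.sin(h)]); uy=np.array([-np.sin(h),np.cos(h)])
A=np.array([424.5,14.3])
for d,v,t in((95,35,25),(165,40,22)):
    B=A+d*ux-.4*uy
    for k in range(2):
        hit=movel([*B,4.2],velocity=v,threshold=t); s=state(); print(d,hit,((s['ee_pos'][:2]-A)@ux).round(1),((s['ee_pos'][:2]-A)@uy).round(2),s['contact_force'].round(1),s['moment'].round(2),round(s['opening'],1),s['t'])
        if not hit: break
    if hit: break
E
```

```text
95 False 95.0 -0.42 [-0.8  0.  -5. ] [-0.14  0.4  -0.03] 13.6 48.5917
165 False 165.0 -0.4 [-0.7  1.  -5.5] [-0.13  0.29 -0.05] 14.0 50.4917
```

```bash
python3 - <<'E'
from h import *
h=np.radians(3.05); ux=np.array([np.cos(h),np.sin(h)]); uy=np.array([-np.sin(h),np.cos(h)])
A=np.array([424.5,14.3])
for k in range(5):
    d0=(state()['ee_pos'][:2]-A)@ux
    hit=movel([*(A+188*ux-.4*uy),4.0],velocity=14,threshold=12); s=state(); d=(s['ee_pos'][:2]-A)@ux; print(hit,d.round(2),s['contact_force'].round(1),s['moment'].round(2),round(s['opening'],1),s['t'])
    if hit and s['contact_force']@np.r_[ux,0]<-6 and d>170: break
    if not hit: break
w=snap('wrist','w12.png')
m=hsv(w,(45,80,40),(80,255,255)); q=np.nonzero(m[:,250])[0]; print('rear edge',q.min(),q.max(),[onz(w,u,np.nonzero(m[:,u])[0].max()+.5,62).round(1) for u in(220,250,330)])
ym=hsv(w,(22,120,100),(35,255,255),(100,0,460,230)); v,u=np.nonzero(ym); P=np.array([onz(w,a,b,71) for a,b in zip(u,v)]); print('hood',P.mean(0).round(1))
E
```

```text
True 177.74 [-0.8 -0.2  6.2] [-0.12 -0.12 -0.13] 14.2 51.5
True 177.65 [-2.2 -0.   4.1] [-0.16 -0.03 -0.17] 13.8 51.9417
True 177.53 [-0.8  0.9  4.5] [-0.19 -0.08 -0.12] 13.7 52.35
True 177.44 [-2.1  0.3  3.7] [-0.2  -0.01 -0.1 ] 14.0 52.7417
True 177.35 [-1.5  0.2  4.3] [-0.15 -0.01 -0.16] 13.8 53.1167
rear edge 227 262 [array([622.3,  49.8,  62. ]), array([622.5,  38.1,  62. ]), array([624.3,   7.2,  62. ])]
hood [649.9  30.6  71. ]
```

```bash
python3 - <<'E'
from h import *
h=np.radians(3.05); ux=np.array([np.cos(h),np.sin(h)]); uy=np.array([-np.sin(h),np.cos(h)])
A=np.array([424.5,14.3])
for t in(178,179,180):
    movel([*(A+t*ux-.4*uy),4.0],velocity=8,threshold=25); s=state(); d=(s['ee_pos'][:2]-A)@ux; f=s['contact_force']; print(t,d.round(2),f.round(1),s['moment'].round(2),round(s['opening'],1),s['t'])
    if f[:2]@ux<-9: break
w=snap('wrist','w13.png'); m=hsv(w,(45,80,40),(80,255,255)); print('rear edge',[onz(w,u,np.nonzero(m[:,u])[0].max()+.5,62).round(1) for u in(220,250,330)])
E
```

```text
178 177.3 [-4.4  1.1  5.1] [-0.1   0.47 -0.09] 14.0 53.4667
179 177.31 [-7.   1.1  7.8] [-0.21  1.14 -0.08] 14.1 53.7417
180 177.34 [-11.   -0.2  10.2] [-0.29  1.68 -0.11] 14.0 54.0167
rear edge [array([622.4,  49.7,  62. ]), array([622.6,  38.1,  62. ]), array([624.4,   7.2,  62. ])]
```

It is against a firm stop: position fixed at 177.3 mm while the force rises smoothly to 11 N. The rear wall is about 27–28 mm in front of the hood, as it should be when home. I'll relax, let go, retreat and check.

```bash
python3 - <<'E'
from h import *
h=np.radians(3.05); ux=np.array([np.cos(h),np.sin(h)]); uy=np.array([-np.sin(h),np.cos(h)])
A=np.array([424.5,14.3]); B=A+177.3*ux-.4*uy
movel([*B,4.0],velocity=10); move_gripper(40,20); movel([*B,120],velocity=110); movel([*(B-150*ux),160],velocity=160); pause(.3)
w=snap('wrist','w14.png'); s=state(); print(s['t'],s['contact_force'].round(1))
m=hsv(w,(45,80,40),(80,255,255),(150,0,420,400)); cs,_=cv2.findContours(m,cv2.RETR_EXTERNAL,cv2.CHAIN_APPROX_NONE); print([cv2.boundingRect(k) for k in cs if cv2.contourArea(k)>100])
for u in(250,282,310):
    q=np.nonzero(m[:,u])[0]
    if len(q): print('rear edge',onz(w,u,q.max()+.5,62).round(1))
print('pull',rect(w,hsv(w,(0,150,60),(8,255,255),(200,0,360,300)),50))
c=snap('top','top1.png'); c0=load('top0')
# bystanders: change between the top views
d=(cv2.absdiff(c['pixels'],c0['pixels']).max(2)>60).astype(np.uint8); d=cv2.morphologyEx(d,cv2.MORPH_OPEN,np.ones((4,4))); n,l,st,ce=cv2.connectedComponentsWithStats(d); print([x[:5].tolist() for x in st[1:] if x[4]>25])
ym=hsv(c,(22,120,100),(35,255,255),(236,140,328,156)); print('hood px',np.argwhere(ym).mean(0).round(1), 'green top',[cv2.boundingRect(k) for k in cv2.findContours(hsv(c,(45,80,40),(80,255,255),(240,130,330,200)),0,1)[0]])
E
```

```text
57.7167 [-0.  -0.1 -1. ]
[]
pull (array([596.031   ,  25.444868], dtype=float32), [38.7, 15.0], 3.77)
[[257, 147, 52, 21, 680], [281, 164, 5, 12, 55], [236, 172, 24, 57, 680], [250, 177, 81, 69, 4139], [448, 181, 7, 5, 30], [409, 185, 74, 75, 2938], [449, 187, 6, 6, 34], [118, 193, 81, 57, 2569], [440, 192, 5, 6, 29], [323, 224, 17, 18, 217], [227, 236, 18, 25, 318], [300, 254, 16, 24, 309], [373, 258, 25, 25, 249], [184, 268, 124, 152, 7187], [416, 309, 8, 9, 59], [409, 315, 8, 8, 52], [421, 323, 6, 6, 31], [256, 335, 18, 12, 137], [299, 335, 7, 15, 86], [438, 338, 8, 9, 45], [445, 342, 16, 17, 140], [342, 359, 14, 7, 67], [256, 368, 24, 19, 286], [265, 374, 112, 46, 3100]]
hood px [147.2 278.2] green top [(267, 147, 3, 2), (256, 146, 52, 16), (294, 146, 4, 4), (317, 138, 2, 1)]
```

```bash
python3 - <<'E'
from h import *
a,b=load('top0'),load('top1')
for n,lo,hi,bx in(('jar',(0,150,60),(8,255,255),(360,250,402,292)),('pink',(150,30,80),(178,255,255),(395,275,492,370)),('penpot',(95,60,30),(115,255,255),(195,248,236,290)),('bell',(18,120,60),(32,255,255),(360,125,408,170)),('stapler',(0,150,60),(8,255,255),(110,115,155,185)),('reader',(45,60,30),(85,255,255),(172,88,212,120)),('tape',(0,0,0),(180,255,50),(428,92,468,162))):
    r=[]
    for c in(a,b): v,u=np.nonzero(hsv(c,lo,hi,bx)); r+=[len(u),u.mean().round(1) if len(u) else 0,v.mean().round(1) if len(u) else 0]
    print(n,r)
E
```

```text
jar [902, np.float64(381.0), np.float64(272.6), 901, np.float64(381.0), np.float64(272.7)]
pink [2594, np.float64(442.4), np.float64(320.3), 2608, np.float64(442.4), np.float64(320.4)]
penpot [796, np.float64(216.0), np.float64(267.7), 489, np.float64(209.9), np.float64(266.5)]
bell [1021, np.float64(384.0), np.float64(147.5), 1035, np.float64(384.0), np.float64(147.5)]
stapler [766, np.float64(130.9), np.float64(147.8), 763, np.float64(130.9), np.float64(147.7)]
reader [622, np.float64(190.1), np.float64(104.8), 624, np.float64(190.1), np.float64(104.8)]
tape [1396, np.float64(445.7), np.float64(131.7), 1430, np.float64(445.8), np.float64(131.4)]
```

None of the visible bystanders has moved, and the pen pot is partly hidden by the arm, which never came near it. The pair is home and released, so I'll hand the job in.

```bash
python3 -c "
from h import *
print(state()['t']); print(sign_off())"
```

```text
57.7667
the job is handed in; nothing more can be done
None
```

The till is made up and handed in at 57.8 s: the green coin tray is seated on the change tray, the pair is against the bay's back stop with the red pull outside, and the gripper has let go; the first grasp closed above the rib and had to be redone, and the pen pot was half hidden in the last picture, so only its visible part could be checked.

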